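Charge the seal-blank hopper and hold its gate open

ROBOT

A 7-joint arm with a two-finger parallel gripper is mounted at the origin on the work surface. World frame = base frame: x ahead of the robot, y to its left, z up, the work surface at z = 0. Lengths are in m, angles in rad, forces in N, time in s.
With the tool pointing down it reaches from about 0.35 to 0.9 m from the base axis. Payload 7.2 kg.
Tool frame: the origin (TCP) lies at the very end of the fingers, on their centre line; the grasp point (between the pads) lies 19 mm behind it; z points along the fingers, y is the direction in which the jaws open and shut (so a half turn about z gives the same grasp; the last joint's range is limited). The gripper opens to 85 mm and grips with 20 to 120 N. Pads are 22 mm wide; open, the fingers measure 114 mm over their backs; the gripper's body (76 mm by 85 mm) begins 54 mm behind the grasp point. The pads swing forward as they close: fully open they stand 13 mm farther back than shut.
Start: joints at [1.264, 0.411, -0.013, 1.596, 0.006, 1.134, -0.082], TCP at [0.148, -0.607, 0.231] pointing down, gripper open.
Joint ranges: [-2.95, 2.95], [-0.29, 1.99], [-1.47, 1.44], [0.14, 2.54], [-1.03, 4.17], [0.13, 1.85], [-2.86, 2.86]. Speed limits (rad/s): [2.39, 2.39, 3.01, 3.01, 3.14, 3.14, 3.14].

INTERFACE

Orientations are given as a unit quaternion [x, y, z, w].
In Python, from rig import arm gives the robot as it stands.
- The arm moves only by the tool jog_arm, never from a script. Its argument "moves" is a list that holds one entry, the list of rows, each a list of 4 numbers: the shift along the tool's x, y, z in mm, then the turn about the tool's z in rad. In form: [[[dx, dy, dz, spin], ...]]. A call has 1 to 10 rows; each row is the pose to reach, as a shift and turn from the pose commanded when the call began, along the tool's axes at that moment; what a row does not reach only later rows make up. A row lasts 1/12 s, in which the tool goes at most 41.7 mm and 7.16 degrees, less where a joint would pass 70% of its speed; a pose out of reach is approached as far as the arm can. A call with a gripper value outside its range is refused whole. "grip" is the closure, from -1 (fully open) to 1 (shut), so that 0 is half open, set as the call begins (left out, the last holds). The fingers move at their own pace and stop on an object; the grip force is fixed at half the most. Time passes only in rows, so rows that repeat a pose let the fingers close. It gives the time, the measured TCP pose, the force and the opening at its end, in the units of the state.
- arm.read_state(): the state, without advancing time (a new reading comes with each control period).
- arm.grab_frame(name): name is "scene" or "top" or "wrist"; returns a dict with "img" (480x640x3 uint8, red, green, blue), "intrinsics" (3x3 intrinsics, pixels), "R" (3x3) and "t" (3): a world point X has camera coordinates R X + t. Camera axes: x right, y down, z forward; pixel columns grow to the right and rows downward; lengths in m; the calibration is good to about 2 mm. A picture is of the moment at which its call begins. There is no depth.
- arm.job_done(): hands the job in, once; it reports no verdict.
The state is a dict: "clock": time; "joint_pos": joint angles; "joint_vel": joint speeds; "effort": joint torques, N m; "tool_pos": TCP position; "eef_rot": TCP orientation; "ft_force": force on the tool from outside, world axes, zero at the start; "wrist_torque": the same for the moment, N m; "gripper_width": finger opening in m.
Only numpy, scipy, OpenCV 4.12 (cv2) and the standard library are available. Lean on these libraries where they do the work, as an engineer would, in place of code of your own. Each camera call takes 0.05 s, during which the arm holds its last target.

TASK

Tip all four stone seal blanks from the wooden tray into the hopper while its gate is still shut, then set the empty tray down flat on the bench and let go of it. Then pull the spring-closed gate out by its black handle until its yellow pointer lies on the red mark, so that the blanks drop into the carton, and keep it there: finish while still holding the gate at the mark, with the glue bottle, the skittle and the brush left where they are.

Things in the scene. Friction and masses are not known exactly. Their poses are not given: they have to be found in the camera images.
- dispenser: Fixed hopper stand, bolted down; origin on the bench (z=0) under the hopper's middle; the gate pulls out along its -x (roughly towards the robot), z up. Two upright plywood plates 6 mm thick, inner faces at y = +-60 mm, 142 mm long in x, 135 mm high. Two guide rails at y = +-40 mm, top 68 mm high, run out in front to x = -225 mm.
- hopper_mouth (a point): Centre of the hopper's open mouth at rim height, 135 mm above the bench, straight above the dispenser's origin. Mouth 130 mm (dispenser x) by 120 mm (y); two aluminium panels slope in to an opening of 80 mm (x) by 120 mm (y) at height 78 mm, just above the gate. The plywood plates are its other two walls.
- carton (a point): Middle of the inner floor of the open cardboard carton fixed under the gate inside the stand; carton 132 mm (dispenser x) by 112 mm (y), 60 mm high, walls and floor 4 mm.
- gate: Sliding steel gate, the hopper's floor (top 75 mm high), pulled by a black upright post: 14 mm in x, 26 mm in y, 75 to 125 mm above the bench, with a yellow pointer bar across its foot. Origin on the post's centre line, 70 mm above the bench, axes as the dispenser's. In the dispenser's frame it is at x = -115 mm shut (post 36 mm clear of the hopper), -195 mm at the mark, -220 mm at its stop.
- mark (a point): Point midway between the two red bands (12 mm wide, one on each guide rail, at x = -195 mm in the dispenser's frame), 70 mm above the bench: the gate's origin coincides with it when the gate is 80 mm out, at the mark. A spring draws the gate shut: about 3 N when shut, 10 N at the mark.
- tray: Loose dark wooden tray, about 0.2 kg; origin at the underside, under the middle of the well. Floor 4 mm; well 100 mm (x) by 80 mm (y) inside; walls 4 mm thick, 26 mm high at the sides and the back (-x). The +x end is open: pieces slide out over the edge at x = +50 mm once it is tipped by more than about 25 degrees. A 4 mm thick tongue behind carries the grip post.
- tray_handle (a point): In the tray's upright grip post, 42 mm above the tray's underside, at x = -94 mm, y = 0 in the tray's frame. The post is 14 mm in x, 30 mm in y, top 62 mm above the underside, 33 mm clear of the tray's back wall; the tongue under it is 36 mm wide and ends at x = -103 mm.
- blank0: Polished stone seal blank (red-brown), loose block 24 x 24 x 22 mm high, about 30 g, origin at the centre of its underside; starts in the tray.
- blank1: Polished stone seal blank (green), loose block 24 x 24 x 22 mm high, about 30 g, origin at the centre of its underside; starts in the tray.
- blank2: Polished stone seal blank (cream), loose block 24 x 24 x 22 mm high, about 30 g, origin at the centre of its underside; starts in the tray.
- blank3: Polished stone seal blank (dark grey), loose block 24 x 24 x 22 mm high, about 30 g, origin at the centre of its underside; starts in the tray.
- glue: Bystander: white glue bottle with orange cap, 50 mm across, 125 mm high, origin at the centre of its underside.
- skittle: Bystander: turned wooden skittle, 54 mm across, 100 mm high, origin at the centre of its underside.
- brush: Bystander: brush lying flat on the bench along its own x axis, about 200 mm long, origin at the middle of its underside.
Things that resemble listed ones, but are neither listed nor needed, are in the scene too. Several things look just like the blank0: the one meant starts farthest to the robot's left.

How it is judged:
By the outcome, as a careful person would: the job done as asked, in the order asked, and still so for the second after the job is handed in, while the arm keeps its last pose, push and grip.
It also fails if it takes over 61 s, if anything falls off the work surface, if the arm or the gripper's body presses on something with over 40 N, if the wrist force passes 120 N, or if a joint passes its speed limit or range.

## Working session

There is one attempt and no reset: what is moved stays moved. The work goes in short steps, Python scripts to look and compute and a tool call to move; the robot and the scene stay as the last step left them, time stands still between calls to the robot, and variables do not carry over. Pictures are saved under pics/ and viewed, and the job is handed in when it is done.

Besides the shell and the picture viewer there is one more tool, called after "Request:" as name(argument=value, ...), one argument or row to a line, values as JSON. jog_arm: Moves the arm, as the interface text tells. Its arguments: {"type":"object","properties":{"moves":{"type":"array"},"grip":{"type":"number"}},"required":["moves"]}

```bash
ls; mkdir -p pics; python3 - <<'E'
from rig import arm
import cv2
for n in ["scene","top","wrist"]:
    f=arm.grab_frame(n); cv2.imwrite(f"pics/{n}0.png",f["img"][:,:,::-1]); print(n,f["intrinsics"],f["R"],f["t"])
s=arm.read_state()
print(s)
E
```

```text
pics
scene [[490.50068475   0.         326.67407226]
 [  0.         490.50068475 241.67074363]
 [  0.           0.           1.        ]] [[-0.16291822  0.98653106  0.01463303]
 [ 0.76714078  0.13598624 -0.62689932]
 [-0.62044555 -0.09090773 -0.77896284]] [ 0.10331328 -0.36996558  1.3602633 ]
top [[453.01147215   0.         315.02960974]
 [  0.         453.01147215 240.82303983]
 [  0.           0.           1.        ]] [[-0.02967304 -0.99935529  0.02021172]
 [-0.99340623  0.0272441  -0.11136347]
 [ 0.11074102 -0.02338295 -0.99357419]] [-0.01646061  0.5902417   0.89825708]
wrist [[355.78049842   0.         314.40237938]
 [  0.         355.78049842 239.9577808 ]
 [  0.           0.           1.        ]] [[ 2.37193485e-01 -9.71462057e-01 -8.49477850e-04]
 [-9.34861002e-01 -2.28494512e-01  2.71707868e-01]
 [-2.64147985e-01 -6.36531923e-02 -9.62379402e-01]] [-0.62479713 -0.03496808  0.37873758]
{'clock': 0.15, 'joint_pos': array([ 1.2638286 ,  0.41174641, -0.01271726,  1.59681907,  0.00556679,
        1.13430684, -0.08220017]), 'joint_vel': array([-0.00164285, -0.001083  ,  0.00091292, -0.00351708,  0.00110851,
        0.00032411, -0.00257166]), 'effort': array([ 2.08986647e-03, -6.01033115e+01,  6.83253966e-01, -2.99652296e+01,
        1.39388177e-02,  7.80906208e-03,  2.48120483e-05]), 'tool_pos': array([ 0.14771057, -0.60691412,  0.23064077]), 'eef_rot': array([ 9.92881176e-01,  1.19107440e-01, -1.01243746e-04, -6.14133731e-04]), 'ft_force': array([-0.17515269,  0.08824245, -0.53357046]), 'wrist_torque': array([-0.01147165,  0.00777892,  0.0226914 ]), 'gripper_width': 0.08540806495191838}
```

View pics/scene0.png

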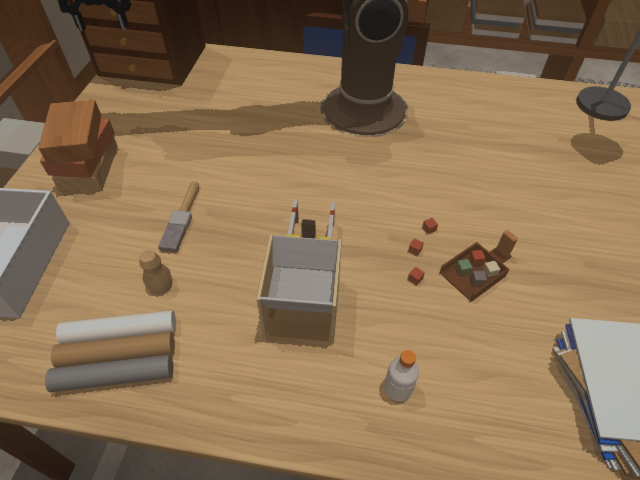

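View pics/top0.png

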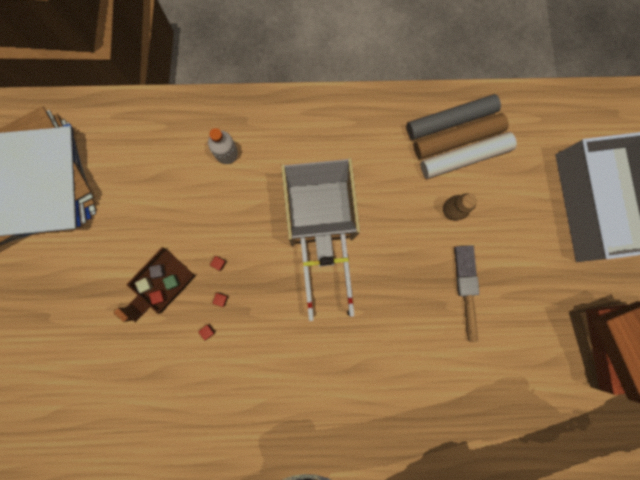

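View pics/wrist0.png

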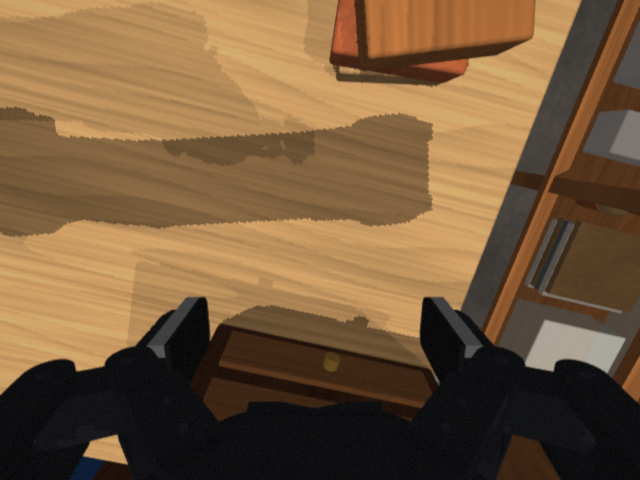

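The red-brown blank could be confused with the three loose red cubes in the top view at (218,263), (220,299) and (206,332). The one inside the tray, at (156,297), is farthest to the robot's left, so that is blank0. I'll take close crops next.

```bash
python3 - <<'E'
import cv2
a=cv2.imread("pics/top0.png"); b=cv2.imread("pics/scene0.png")
def c(im,x,y,w,h,s,n): cv2.imwrite("pics/"+n,cv2.resize(im[y:y+h,x:x+w],None,fx=s,fy=s,interpolation=cv2.INTER_CUBIC))
c(a,105,235,130,100,6,"ctray_top.png")
c(a,270,150,100,180,3.3,"cdis_top.png")
c(b,400,200,130,110,6,"ctray_scene.png")
c(b,250,190,100,155,3.8,"cdis_scene.png")
E
```

```text
(no output)
```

View pics/ctray_top.png

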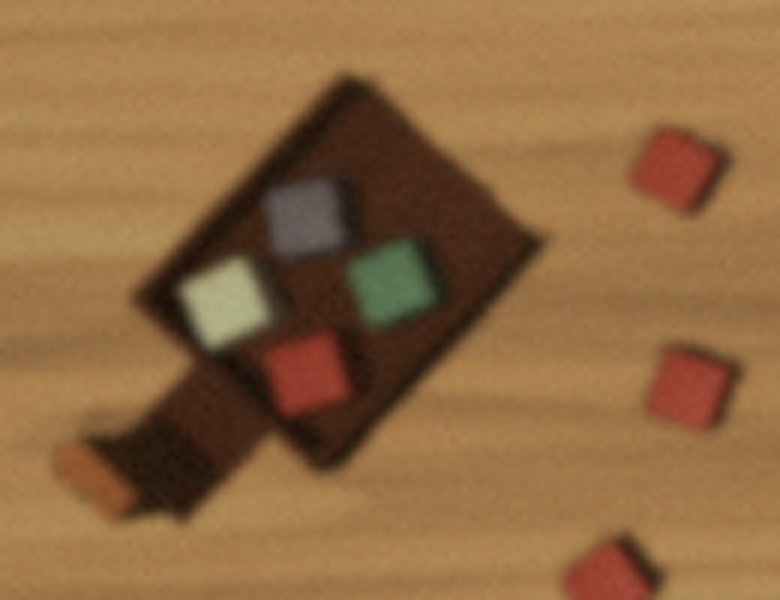

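View pics/cdis_top.png

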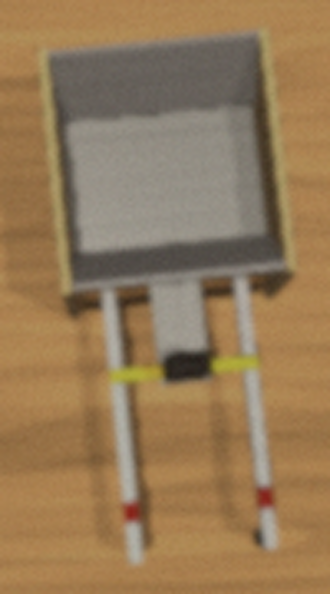

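View pics/ctray_scene.png

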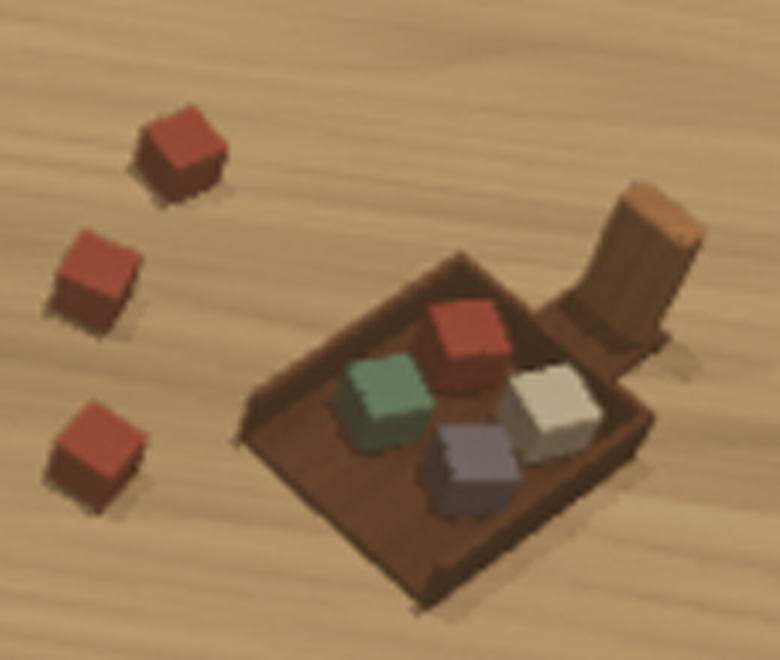

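View pics/cdis_scene.png

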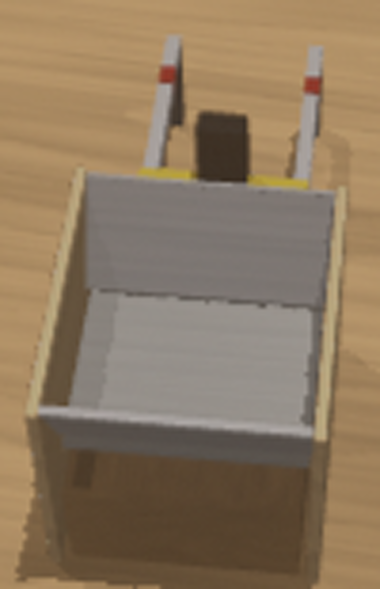

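The tray crop shows the post top centred at about (121,315) in the top view. All four blanks lie in the well, with red-brown farthest left next to the handle and the three decoys to its right. The dispenser crop shows the gate shut and the red bands at about (310,305) and (350,301). Next I'll fit both poses.

```bash
cat > h.py <<'E'
import numpy as np
from scipy.optimize import least_squares
from rig import arm
CAM={}
def cal(n):
    if n not in CAM: CAM[n]=arm.grab_frame(n)
    return CAM[n]
def proj(f,X):
    c=np.asarray(X)@f["R"].T+f["t"]; p=c@f["intrinsics"].T; return p[:,:2]/p[:,2:]
def fit(obs,x0):
    # obs: list (camframe, localpts, px) ; pose x,y,yaw, z=0
    def r(p):
        c,s=np.cos(p[2]),np.sin(p[2]); R=np.array([[c,-s,0],[s,c,0],[0,0,1]])
        return np.concatenate([(proj(f,np.array(L)@R.T+[p[0],p[1],0])-np.array(q)).ravel() for f,L,q in obs])
    s=least_squares(r,x0,loss="soft_l1"); return s.x, r(s.x).round(1)
E
python3 - <<'E'
from h import *
T=cal("top");S=cal("scene")
t=lambda *a:[(x/6+105,y/6+235) for x,y in a]
s=lambda *a:[(x/6+400,y/6+200) for x,y in a]
o=[(T,[(-94,0,62),(50,44,26),(50,-44,26),(-54,44,26),(-54,-44,26)],t((97,480),(350,75),(545,240),(135,297),(328,470))),
(S,[(-94,0,62),(50,-44,0),(50,44,0),(-54,-44,26),(-54,44,26)],s((663,215),(240,440),(420,607),(460,253),(652,412)))]
o=[(f,np.array(L)/1000,q) for f,L,q in o]
p,r=fit(o,[0.6,.3,-.7]);print("tray",p,r)
for i in (0,1): print(fit([o[i]],p)[0])
print("handle",p[0]-.094*np.cos(p[2]),p[1]-.094*np.sin(p[2]))
t=lambda *a:[(x/3.3+270,y/3.3+150) for x,y in a]
s=lambda *a:[(x/3.8+250,y/3.8+190) for x,y in a]
o=[(T,[(71,66,135),(71,-66,135),(-71,-66,135),(-71,66,135),(-195,40,68),(-195,-40,68)],t((42,52),(270,32),(295,268),(70,292),(131,512),(265,497))),
(S,[(-195,-40,68),(-195,40,68),(-115,0,125),(71,-66,135),(71,66,135),(-71,-66,135),(-71,66,135)],s((167,75),(313,86),(222,117),(28,415),(327,437),(76,170),(346,187)))]
o=[(f,np.array(L)/1000,q) for f,L,q in o]
p,r=fit(o,[0.65,-.0,0]);print("disp",p,r)
for i in (0,1): print(fit([o[i]],p)[0])
E
```

```text
tray [ 0.52081949  0.28238674 -0.76459846] [ 0.1 -0.6 -0.5 -1.1 -1.9  0.2 -0.6 -0.4 -1.5  0.1 -0.6 -1.1 -1.7 -1.1
 -0.1  0.5 -0.9 -0.9 -0.2  0. ]
[ 0.52021617  0.2807123  -0.7589118 ]
[ 0.52182471  0.28356276 -0.76841497]
handle 0.45298341577590157 0.3474579869453719
disp [ 0.65805055 -0.04325602  0.07691322] [-1.6 -1.7 -0.4 -2.6  0.9  0.7 -2.5  0.9 -0.  -0.3  0.1 -0.2 -0.  -0.5
 -0.3 -0.6 -0.1  0.6 -1.3 -0.4 -0.2  0.4 -0.2 -1.7  0.6 -0.6]
[ 0.65744444 -0.04451084  0.07127606]
[ 0.65868698 -0.0424214   0.08118295]
```

```bash
cat >> h.py <<'E'
def yaw():
    from scipy.spatial.transform import Rotation as Ro
    M=Ro.from_quat(arm.read_state()["eef_rot"]).as_matrix(); return np.arctan2(M[1,0],M[0,0]),M
def d(x,y,z,yw=None):
    s=arm.read_state(); y0,M=yaw()
    v=M.T@(np.array([x,y,z])-s["tool_pos"])*1000
    sp=0 if yw is None else -((yw-y0+np.pi)%(2*np.pi)-np.pi)
    print("move",v.round(1),"spin",round(sp,3),"| yaw",round(y0,3),"len",round(np.linalg.norm(v),1))
E
python3 - <<'E'
from h import *
d(.46,-.28,.26,2.378); d(.453,.347,.2,2.378)
E
```

```text
move [ 380.7 -243.9  -29. ] spin -2.139 | yaw 0.239 len 453.1
move [ 522.3 -854.7   31.5] spin -2.139 | yaw 0.239 len 1002.2
```

Request:
jog_arm(
  moves=[
    [[40, -20, -3, -0.12], [80, -45, -6, -0.24], [118, -70, -9, -0.36], [155, -95, -12, -0.48], [192, -120, -15, -0.6], [228, -145, -18, -0.72], [264, -168, -21, -0.84], [298, -192, -24, -0.96], [333, -216, -27, -1.08], [365, -240, -29, -1.2]],
  ],
  grip=-1,
)

```text
clock: 1.08
tool_pos: [0.4328, -0.3026, 0.2595]
eef_rot: [0.75, 0.661, -0.0, 0.0]
ft_force: [2.0, -0.5, -0.3]
gripper_width: 0.0854
```

```bash
python3 - <<'E'
from h import *
d(.453,.347,.2,2.378);print(arm.read_state()["tool_pos"])
E
```

```text
move [647.  -61.9  59.1] spin -0.934 | yaw 1.444 len 652.6
[ 0.43282295 -0.30259913  0.25953169]
```

Request:
jog_arm(
  moves=[
    [[41, -4, 0, -0.1], [82, -8, 0, -0.2], [123, -12, 0, -0.3], [164, -16, 0, -0.4], [205, -20, 0, -0.5], [246, -24, 10, -0.6], [287, -28, 15, -0.7], [328, -32, 20, -0.8], [369, -36, 25, -0.9], [408, -40, 30, -0.934]],
  ],
)

```text
clock: 1.92
tool_pos: [0.4455, 0.1076, 0.2292]
eef_rot: [0.372, 0.928, 0.0, 0.001]
ft_force: [1.3, 0.7, 0.3]
gripper_width: 0.0856
```

```bash
python3 - <<'E'
from h import *
d(.453,.347,.13,2.378);print(arm.read_state()["tool_pos"])
E
```

```text
move [160.2 178.1  99.1] spin 0.0 | yaw 2.378 len 259.2
[0.44551374 0.10760738 0.22915817]
```

Request:
jog_arm(
  moves=[
    [[27, 30, 12, 0], [53, 59, 25, 0], [80, 89, 40, 0], [106, 118, 55, 0], [133, 148, 70, 0], [155, 172, 80, 0], [160.2, 178.1, 85, 0], [160.2, 178.1, 90, 0]],
  ],
)

```text
clock: 2.58
tool_pos: [0.453, 0.3484, 0.1382]
eef_rot: [0.373, 0.928, 0.0, -0.001]
ft_force: [-0.9, -0.4, 0.8]
gripper_width: 0.0853
```

```bash
python3 - <<'E'
from h import *
import cv2
f=arm.grab_frame("wrist"); cv2.imwrite("pics/w1.png",f["img"][:,:,::-1])
L=np.array([(-101,15,62),(-101,-15,62),(-87,15,62),(-87,-15,62),(-94,0,62)])/1000
for p in ([ .5208,.2824,-.7646],):
    c,s=np.cos(p[2]),np.sin(p[2]);print(proj(f,L@np.array([[c,-s,0],[s,c,0],[0,0,1]]).T+[p[0],p[1],0]).round(0))
d(.453,.347,.025,2.378);print(arm.read_state()["tool_pos"])
E
```

```text
[[336. 240.]
 [289. 240.]
 [336. 261.]
 [290. 261.]
 [313. 250.]]
move [  1.2   1.  112.4] spin -0.003 | yaw 2.375 len 112.4
[0.4534222  0.34552756 0.13735821]
```

View pics/w1.png

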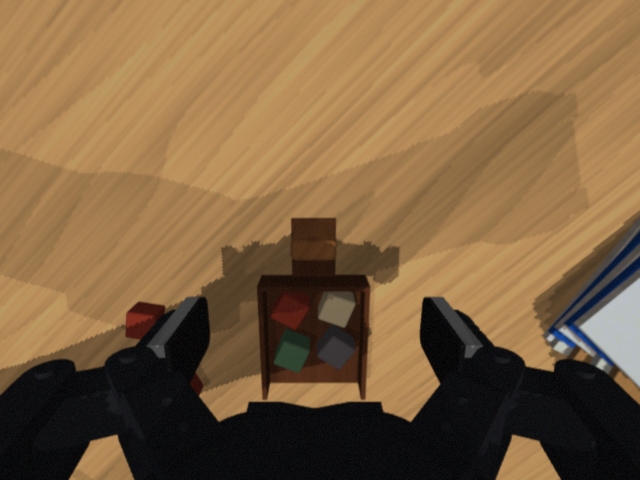

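The wrist view puts the tray post top at (291–336, 238–261), which agrees with the predicted (289–336, 240–261). The blanks sit in the well. I'll descend and grip.

Request:
jog_arm(
  moves=[
    [[0.5, 0.5, 25, 0], [1, 1, 50, 0], [1, 1, 75, 0], [1, 1, 95, 0], [1, 1, 108, 0], [1, 1, 113, 0], [1, 1, 113, 0]],
  ],
)

```text
clock: 3.22
tool_pos: [0.4547, 0.3449, 0.0255]
eef_rot: [0.376, 0.927, -0.001, -0.0]
ft_force: [-0.3, 0.8, -0.3]
gripper_width: 0.0855
```

Request:
jog_arm(
  moves=[
    [[0, 0, 0, 0], [0, 0, 0, 0], [0, 0, 0, 0], [0, 0, 0, 0], [0, 0, 0, 0], [0, 0, 0, 0], [0, 0, 0, 0], [0, 0, 0, 0]],
  ],
  grip=1,
)

```text
clock: 3.88
tool_pos: [0.4549, 0.3468, 0.0269]
eef_rot: [0.375, 0.927, 0.0, 0.0]
ft_force: [-0.6, -1.3, 5.6]
gripper_width: 0.029
```

Request:
jog_arm(
  moves=[
    [[0, 0, -3, 0], [0, 0, -7, 0], [0, 0, -12, 0], [0, 0, -16, 0], [0, 0, -18, 0], [0, 0, -18, 0]],
  ],
)

```text
clock: 4.38
tool_pos: [0.4547, 0.3466, 0.0446]
eef_rot: [0.375, 0.927, 0.0, 0.0]
ft_force: [0.3, -0.7, -2.7]
gripper_width: 0.0291
```

```bash
python3 - <<'E'
from h import *
import cv2
f=arm.grab_frame("scene"); cv2.imwrite("pics/s2.png",cv2.resize(f["img"][180:330,390:590,::-1],None,fx=4,fy=4,interpolation=cv2.INTER_CUBIC))
s=arm.read_state();print(s["wrist_torque"],s["ft_force"],s["tool_pos"])
E
```

```text
[0.18528831 0.10209803 0.04122846] [-0.24477104 -0.81258359 -2.98710578] [0.45463083 0.34645195 0.04432509]
```

View pics/s2.png

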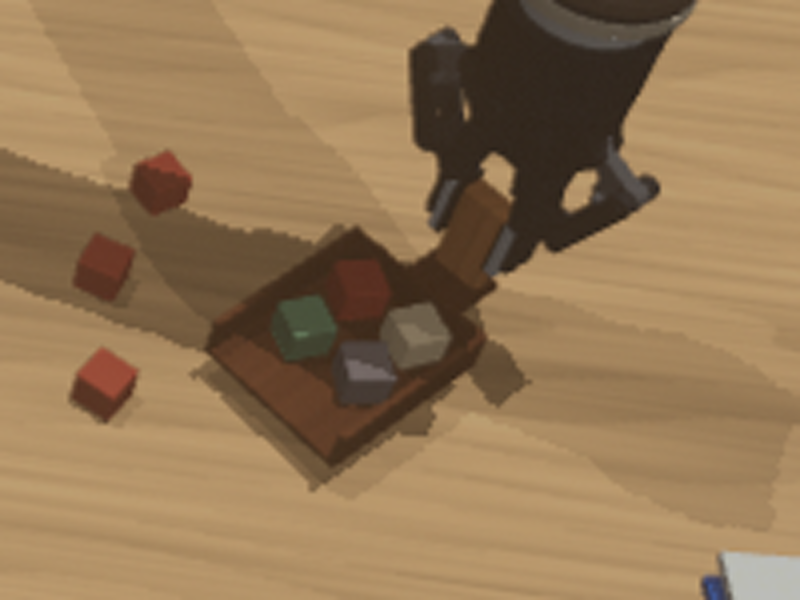

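The tray is held level with all four blanks in it. The load is 3 N and the CoM is about 70 mm ahead of the grip. The tool cannot pitch, so my plan has four steps:
1. Carry the tray over the hopper.
2. Rest its underside on the near rim, with the CoM beyond the rim.
3. Loosen the pads so it tips by itself.
4. Grip the post again while the tray is tilted.

Request:
jog_arm(
  moves=[
    [[0, 0, -3, 0], [0, 0, -9, 0], [0, 0, -18, 0], [0, 0, -30, 0], [0, 0, -44, 0], [0, 0, -59, 0], [0, 0, -75, 0], [0, 0, -91, 0], [0, 0, -107, 0], [0, 0, -123, 0]],
  ],
)

```text
clock: 5.27
tool_pos: [0.4544, 0.3466, 0.1694]
eef_rot: [0.375, 0.927, 0.0, 0.0]
ft_force: [0.3, 0.0, -2.4]
gripper_width: 0.0292
```

Request:
jog_arm(
  moves=[
    [[0, 0, -12, 0], [0, 0, -22, 0], [0, 0, -29, 0], [0, 0, -33, 0], [0, 0, -33, 0]],
  ],
)

```text
clock: 5.68
tool_pos: [0.4547, 0.3465, 0.2008]
eef_rot: [0.375, 0.927, 0.0, 0.0]
ft_force: [0.9, 0.0, -2.7]
gripper_width: 0.0289
```

```bash
python3 - <<'E'
from h import *
import cv2
f=arm.grab_frame("scene"); cv2.imwrite("pics/s3.png",cv2.resize(f["img"][150:350,360:600,::-1],None,fx=3,fy=3,interpolation=cv2.INTER_CUBIC))
print(arm.read_state()["tool_pos"])
d(.5473,-.0516,.201,3.219)
E
```

```text
[0.45447512 0.34629063 0.20000924]
move [-343.4 -221.4   -0.9] spin -0.846 | yaw 2.373 len 408.6
```

View pics/s3.png

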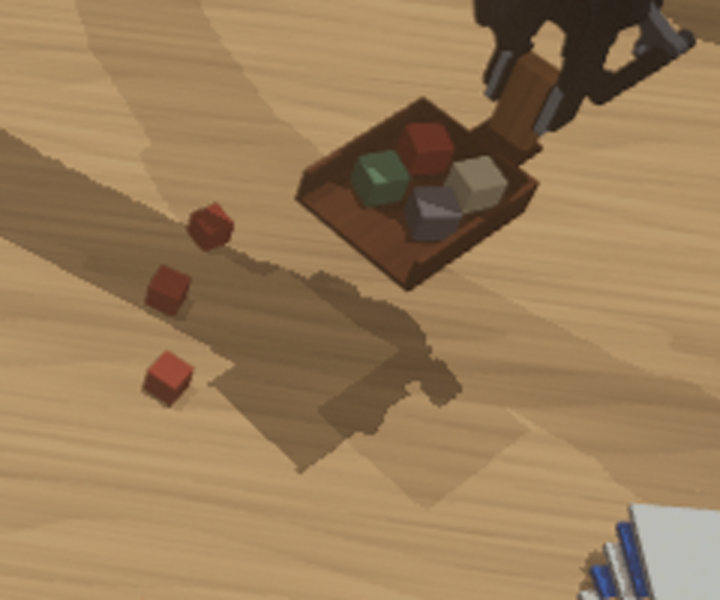

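Request:
jog_arm(
  moves=[
    [[-3, -2, 0, -0.01], [-9, -6, 0, -0.02], [-19, -12, 0, -0.04], [-31, -20, 0, -0.07], [-44, -28, 0, -0.1], [-57, -37, 0, -0.13], [-70, -45, 0, -0.16], [-83, -54, 0, -0.19], [-96, -62, 0, -0.22], [-109, -70, 0, -0.25]],
  ],
)

```text
clock: 6.57
tool_pos: [0.4841, 0.2185, 0.1994]
eef_rot: [0.256, 0.967, -0.001, -0.0]
ft_force: [0.2, -0.1, -3.0]
gripper_width: 0.0291
```

```bash
python3 -c "
from h import *
d(.5473,-.0516,.201,3.219)"
```

```text
move [-188.5 -203.5   -1.5] spin -0.595 | yaw 2.624 len 277.4
```

Request:
jog_arm(
  moves=[
    [[-10, -11, 0, -0.03], [-20, -22, 0, -0.06], [-30, -33, 0, -0.09], [-40, -43, 0, -0.12], [-50, -54, 0, -0.15], [-60, -65, 0, -0.18], [-70, -76, 0, -0.21], [-80, -87, 0, -0.24], [-90, -97, 0, -0.27], [-99, -107, -1, -0.3]],
  ],
)

```text
clock: 7.4
tool_pos: [0.5167, 0.0764, 0.2002]
eef_rot: [0.109, 0.994, -0.0, -0.001]
ft_force: [0.8, 0.4, -3.1]
gripper_width: 0.0292
```

```bash
python3 -c "
from h import *
d(.5473,-.0516,.201,3.219)"
```

```text
move [ -57.5 -118.4   -0.7] spin -0.295 | yaw 2.924 len 131.6
```

Request:
jog_arm(
  moves=[
    [[-7, -14, 0, -0.035], [-14, -28, 0, -0.07], [-20, -42, 0, -0.105], [-27, -55, 0, -0.14], [-33, -68, 0, -0.17], [-39, -80, 0, -0.2], [-45, -92, 0, -0.23], [-50, -102, 0, -0.255], [-54, -110, 0, -0.275], [-56, -115, 0, -0.29]],
  ],
)

```text
clock: 8.23
tool_pos: [0.5463, -0.0484, 0.2002]
eef_rot: [-0.035, 0.999, -0.0, -0.001]
ft_force: [-0.9, 0.7, -1.9]
gripper_width: 0.029
```

Request:
jog_arm(
  moves=[
    [[-1, -3, 0, -0.005], [-1, -3, 0, -0.005]],
  ],
)

```text
clock: 8.4
tool_pos: [0.5477, -0.05, 0.2006]
eef_rot: [-0.038, 0.999, 0.0, -0.0]
ft_force: [0.3, 0.7, -3.3]
gripper_width: 0.0295
```

```bash
python3 - <<'E'
from h import *
import cv2
f=arm.grab_frame("scene"); cv2.imwrite("pics/s4.png",cv2.resize(f["img"][140:340,210:410,::-1],None,fx=3,fy=3,interpolation=cv2.INTER_CUBIC))
f=arm.grab_frame("top"); cv2.imwrite("pics/t4.png",cv2.resize(f["img"][130:330,220:420,::-1],None,fx=3,fy=3,interpolation=cv2.INTER_CUBIC))
d(.5473,-.0516,.160,3.219)
E
```

```text
move [ 0.6 -2.9 40.9] spin -0.001 | yaw -3.065 len 41.0
```

View pics/s4.png

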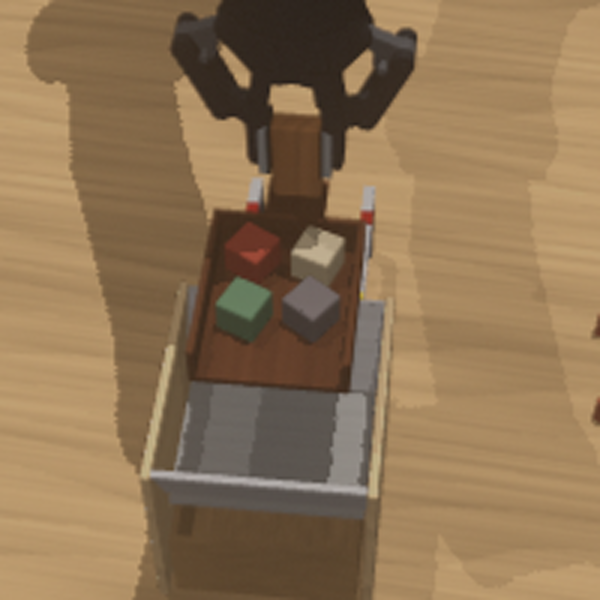

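View pics/t4.png

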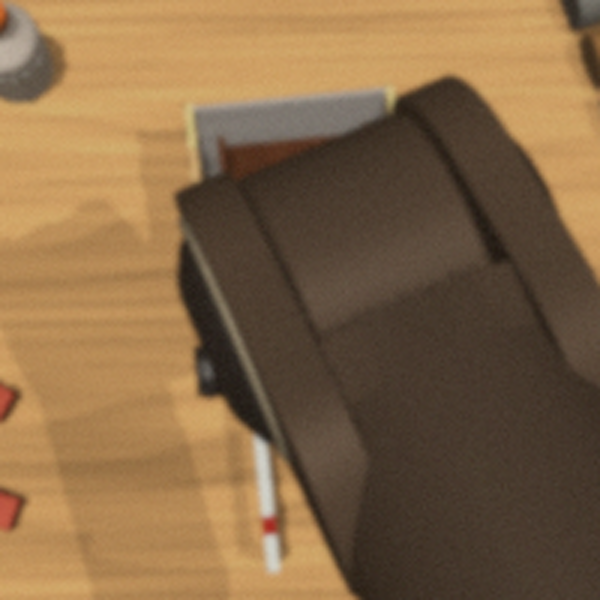

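Request:
jog_arm(
  moves=[
    [[0, -1, 4, 0], [0, -2, 10, 0], [0, -2, 17, 0], [0, -2, 24, 0], [0, -2, 30, 0], [0, -2, 33, 0], [0, -2, 34, 0]],
  ],
)

```text
clock: 9.08
tool_pos: [0.5477, -0.0509, 0.1661]
eef_rot: [-0.038, 0.999, 0.0, -0.001]
ft_force: [1.0, 0.4, -3.1]
gripper_width: 0.0295
```

Request:
jog_arm(
  moves=[
    [[0, 0, 1, 0], [0, 0, 2, 0], [0, 0, 3, 0], [0, 0, 3, 0]],
  ],
)

```text
clock: 9.42
tool_pos: [0.5482, -0.0511, 0.1641]
eef_rot: [-0.038, 0.999, -0.0, 0.0]
ft_force: [0.1, 0.5, -2.3]
gripper_width: 0.0292
```

Request:
jog_arm(
  moves=[
    [[0, 0, 1, 0], [0, 0, 2, 0], [0, 0, 2, 0]],
  ],
)

```text
clock: 9.67
tool_pos: [0.5483, -0.0511, 0.1621]
eef_rot: [-0.038, 0.999, -0.0, 0.0]
ft_force: [0.1, 0.3, -2.8]
gripper_width: 0.0293
```

Request:
jog_arm(
  moves=[
    [[0, 0, 1, 0], [0, 0, 2, 0], [0, 0, 2, 0]],
  ],
)

```text
clock: 9.92
tool_pos: [0.549, -0.0509, 0.1615]
eef_rot: [-0.038, 0.999, -0.0, 0.001]
ft_force: [-3.1, -0.9, 8.0]
gripper_width: 0.0294
```

Request:
jog_arm(
  moves=[
    [[0, 0, -1, 0], [0, 0, -1, 0]],
  ],
)

```text
clock: 10.08
tool_pos: [0.5487, -0.0509, 0.1617]
eef_rot: [-0.038, 0.999, -0.0, 0.001]
ft_force: [-0.8, 0.0, 4.0]
gripper_width: 0.0294
```

```bash
python3 - <<'E'
from h import *
import cv2
f=arm.grab_frame("scene"); cv2.imwrite("pics/s5.png",cv2.resize(f["img"][140:340,210:410,::-1],None,fx=3,fy=3,interpolation=cv2.INTER_CUBIC))
s=arm.read_state();print(s["ft_force"],s["wrist_torque"])
E
```

```text
[ 0.57302479 -0.14869921  4.85922868] [0.03297364 0.04209175 0.05772123]
```

View pics/s5.png

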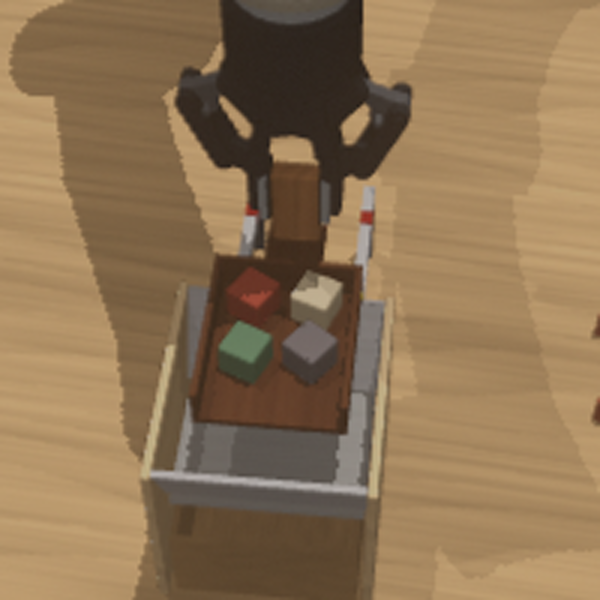

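The contact height, underside at about 135 mm, fits the near rim. Now I'll open the pads a little so the tray tips.

Request:
jog_arm(
  moves=[
    [[0, 0, 0, 0], [0, 0, 0, 0], [0, 0, 0, 0], [0, 0, 0, 0]],
  ],
  grip=0.15,
)

```text
clock: 10.47
tool_pos: [0.548, -0.0511, 0.1608]
eef_rot: [-0.038, 0.999, 0.0, -0.0]
ft_force: [-0.8, -1.0, -0.4]
gripper_width: 0.0365
```

```bash
python3 - <<'E'
from h import *
import cv2
f=arm.grab_frame("scene"); cv2.imwrite("pics/s6.png",cv2.resize(f["img"][140:340,210:410,::-1],None,fx=3,fy=3,interpolation=cv2.INTER_CUBIC))
E
```

```text
(no output)
```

View pics/s6.png

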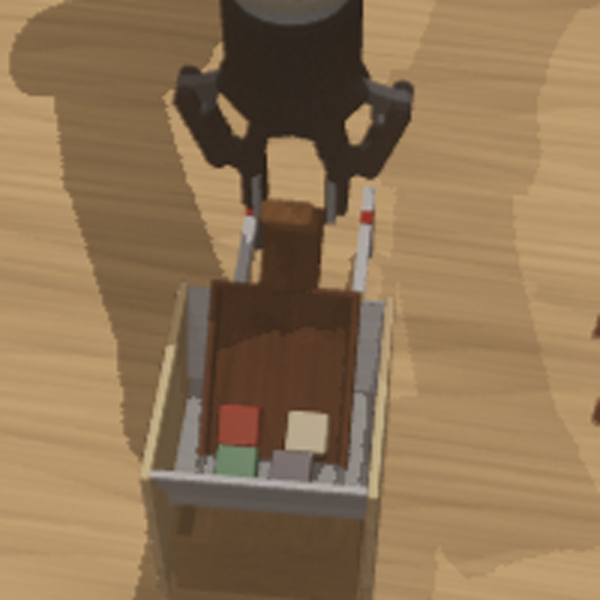

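The tray tipped. Green and grey are out on the gate, and red and cream lean against the lip. I need the tilted post's position before gripping again.

```bash
python3 - <<'E'
from h import *
import cv2
f=arm.grab_frame("scene"); cv2.imwrite("pics/s7.png",cv2.resize(f["img"][195:305,265:345,::-1],None,fx=7,fy=7,interpolation=cv2.INTER_CUBIC)[:, :])
f=arm.grab_frame("wrist"); cv2.imwrite("pics/w7.png",f["img"][:,:,::-1])
E
```

View pics/s7.png

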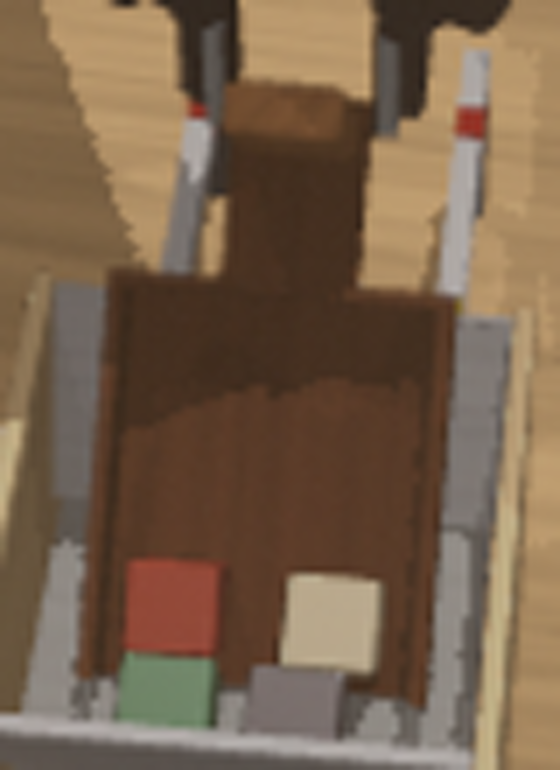

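View pics/w7.png

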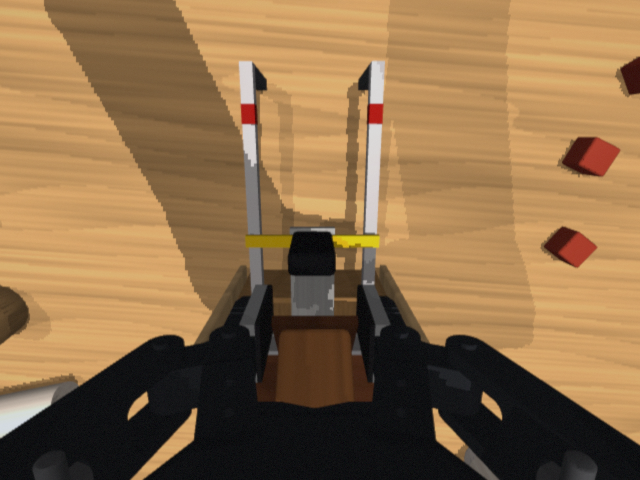

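```bash
python3 - <<'E'
from h import *
from scipy.spatial.transform import Rotation as Ro
S=cal("scene")
D=Ro.from_euler("z",.077); o=np.array([.658,-.0433,0])
L=np.array([(-101,-15,62),(-87,-15,62),(-87,15,62),(-54,-44,26),(-54,44,26),(50,-44,26),(50,44,26)])/1000
q=np.array([(228,85),(222,132),(365,145),(110,270),(455,295),(82,672),(422,705)])/7+[265,195]
def W(p,L): return D.apply(Ro.from_euler("zy",[p[4],p[3]]).apply(L)+p[:3])+o
r=lambda p:(proj(S,W(p,L))-q).ravel()
s=least_squares(r,[-.02,0,.11,.6,0],loss="soft_l1");p=s.x
print(p,np.degrees(p[3]),r(p).round(1))
Hh=W(p,np.array([[-.094,0,.042],[-.094,0,.062],[.05,0,0]]));print(Hh, D.inv().apply(Hh-o))
d(Hh[0][0],Hh[0][1],Hh[0][2]-.019,3.219)
E
```

```text
[-0.03325638  0.00146097  0.0954632   0.64139498 -0.0046513 ] 36.74922552103955 [ 0.1 -0.8  0.3  0.6 -2.8  0.1  0.7 -0.2  0.2  0.2 -0.3  0.3  0.1 -0.2]
[[ 0.57465622 -0.04782636  0.18535709]
 [ 0.58658704 -0.04690586  0.20138233]
 [ 0.66469162 -0.04155167  0.06554784]] [[-0.08344501  0.00189819  0.18535709]
 [-0.07147874  0.00189819  0.20138233]
 [ 0.00680628  0.0012284   0.06554784]]
move [-26.7   1.2  -5.4] spin -0.001 | yaw -3.065 len 27.3
```

```bash
python3 - <<'E'
from h import *
from scipy.spatial.transform import Rotation as Ro
S=cal("scene")
D=Ro.from_euler("z",.077); o=np.array([.658,-.0433,0])
L=np.array([(-101,-15,62),(-87,-15,62),(-87,15,62),(-54,-44,26),(-54,44,26),(50,-44,26),(50,44,26)])/1000
q=np.array([(228,85),(222,132),(365,145),(110,270),(455,295),(82,672),(422,705)])/7+[265,195]
def P(p):
    th=p[0]; xf=-.066+.060/np.tan(th); return [xf-.05*np.cos(th),p[1],.075+.05*np.sin(th),th,p[2]]
def W(p,L): return D.apply(Ro.from_euler("zy",[p[4],p[3]]).apply(L)+p[:3])+o
r=lambda v:(proj(S,W(P(v),L))-q).ravel()
s=least_squares(r,[.6,0,0],loss="soft_l1");v=s.x;p=P(v)
print(p,np.degrees(p[3]),r(v).round(1))
Hh=W(p,np.array([[-.094,0,.042],[-.094,0,.062],[.05,0,0]]));print(Hh, D.inv().apply(Hh-o))
d(Hh[0][0],Hh[0][1],Hh[0][2]-.019,3.219)
E
```

```text
[np.float64(-0.025965415547803725), np.float64(0.0025321559773672404), np.float64(0.10498988129924908), np.float64(0.6432481652644746), np.float64(-0.005718363635741272)] 36.85540504918808 [ 0.1 -1.4  0.2  0.1 -2.6 -0.3  0.4 -0.5  0.6  0.  -0.7  0.8  0.4  0.5]
[[ 0.58200207 -0.04608463  0.19497631]
 [ 0.59396248 -0.04516186  0.21097934]
 [ 0.67182712 -0.03998029  0.07500049]] [[-0.07598695  0.00306968  0.19497631]
 [-0.063991    0.00306968  0.21097934]
 [ 0.01404152  0.00224624  0.07500049]]
move [-34.1   2.3 -15. ] spin -0.001 | yaw -3.065 len 37.4
```

Request:
jog_arm(
  moves=[
    [[-6, 0.5, -5, 0], [-13, 1, -9, 0], [-20, 1.5, -12, 0], [-27, 2, -14, 0], [-33, 2, -14, 0], [-33, 2, -14, 0]],
  ],
)

```text
clock: 11.22
tool_pos: [0.5823, -0.0462, 0.1751]
eef_rot: [-0.038, 0.999, 0.0, 0.0]
ft_force: [-0.3, -0.4, -0.2]
gripper_width: 0.0364
```

Request:
jog_arm(
  moves=[
    [[0, 0, 0, 0], [0, 0, 0, 0], [0, 0, 0, 0], [0, 0, 0, 0], [0, 0, 0, 0]],
  ],
  grip=1,
)

```text
clock: 11.63
tool_pos: [0.581, -0.0464, 0.1752]
eef_rot: [-0.038, 0.999, 0.0, 0.0]
ft_force: [2.7, 1.2, 0.2]
gripper_width: 0.0291
```

```bash
python3 - <<'E'
from h import *
import cv2
f=arm.grab_frame("scene"); cv2.imwrite("pics/s8.png",cv2.resize(f["img"][140:340,210:410,::-1],None,fx=3,fy=3,interpolation=cv2.INTER_CUBIC))
E
```

```text
(no output)
```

View pics/s8.png

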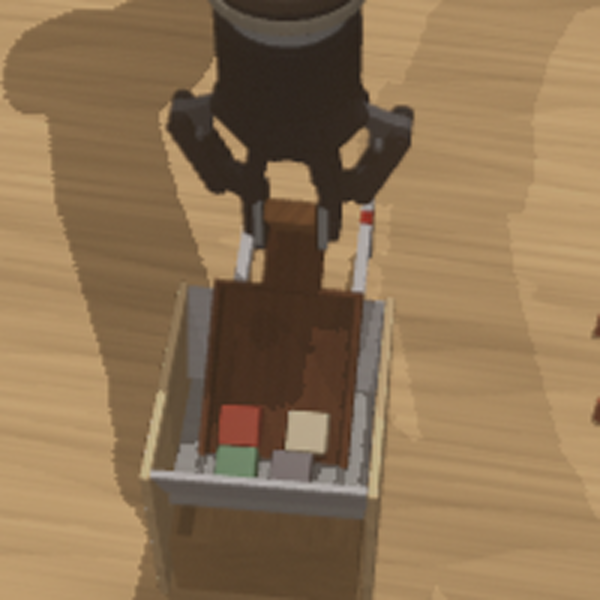

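Request:
jog_arm(
  moves=[
    [[2, 0, -4, 0], [5, 0, -8, 0], [9, 0, -12, 0], [13, 0, -16, 0], [17, 0, -19, 0], [21, 0, -22, 0], [25, 0, -25, 0], [29, 0, -28, 0], [32, 0, -30, 0], [32, 0, -30, 0]],
  ],
)

```text
clock: 12.52
tool_pos: [0.5487, -0.0491, 0.2056]
eef_rot: [-0.038, 0.999, -0.0, 0.0]
ft_force: [0.1, 0.3, -2.5]
gripper_width: 0.0293
```

```bash
python3 - <<'E'
from h import *
import cv2
f=arm.grab_frame("scene"); cv2.imwrite("pics/s9.png",cv2.resize(f["img"][140:340,210:410,::-1],None,fx=3,fy=3,interpolation=cv2.INTER_CUBIC))
E
```

```text
(no output)
```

View pics/s9.png

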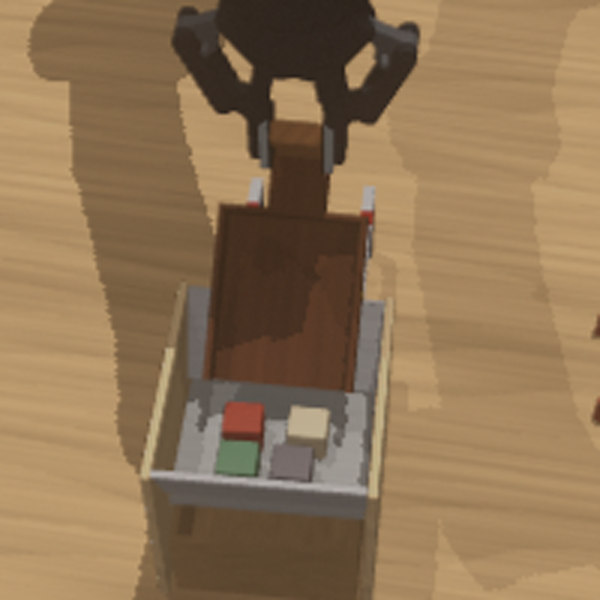

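All four blanks are in the hopper and the tray is empty. I'll lift it out and take it back to its old free spot.

Request:
jog_arm(
  moves=[
    [[0, 0, -8, 0], [0, 0, -18, 0], [0, 0, -30, 0], [0, 0, -42, 0], [0, 0, -54, 0], [0, 0, -64, 0], [0, 0, -70, 0]],
  ],
)

```text
clock: 13.15
tool_pos: [0.5496, -0.0488, 0.2771]
eef_rot: [-0.038, 0.999, -0.0, 0.001]
ft_force: [0.1, 0.1, -1.7]
gripper_width: 0.0291
```

```bash
python3 -c "
from h import *
d(.45,.375,.27,2.378)"
```

```text
move [ 67.  430.1   6.7] spin 0.84 | yaw -3.065 len 435.4
```

Request:
jog_arm(
  moves=[
    [[1, 8, 0, 0.02], [3, 22, 0, 0.05], [6, 42, 0, 0.09], [10, 66, 0, 0.13], [14, 92, 0, 0.18], [18, 118, 0, 0.23], [22, 144, 0, 0.28], [26, 170, 0, 0.33], [30, 196, 0, 0.38], [34, 222, 0, 0.43]],
  ],
)

```text
clock: 13.98
tool_pos: [0.4977, 0.1709, 0.2754]
eef_rot: [0.177, 0.984, -0.0, 0.0]
ft_force: [0.6, 0.7, -1.0]
gripper_width: 0.0293
```

```bash
python3 -c "
from h import *
d(.45,.375,.27,2.378)"
```

```text
move [115.9 174.6   5.3] spin 0.407 | yaw 2.785 len 209.7
```

Request:
jog_arm(
  moves=[
    [[15, 22, 2, 0.05], [29, 44, 4, 0.1], [43, 65, 5, 0.15], [57, 86, 5, 0.2], [71, 107, 5, 0.25], [84, 127, 5, 0.29], [96, 145, 5, 0.33], [106, 160, 5, 0.37], [113, 170, 5, 0.4], [116, 174, 5, 0.407]],
  ],
)

```text
clock: 14.82
tool_pos: [0.4483, 0.3754, 0.2703]
eef_rot: [0.371, 0.929, 0.0, -0.0]
ft_force: [-1.1, 0.2, -1.9]
gripper_width: 0.0289
```

Request:
jog_arm(
  moves=[
    [[0, 0, 10, 0], [0, 0, 25, 0], [0, 0, 45, 0], [0, 0, 67, 0], [0, 0, 89, 0], [0, 0, 109, 0], [0, 0, 125, 0], [0, 0, 137, 0], [0, 0, 145, 0], [0, 0, 150, 0]],
  ],
)

```text
clock: 15.65
tool_pos: [0.4498, 0.3722, 0.1189]
eef_rot: [0.372, 0.928, -0.001, -0.0]
ft_force: [0.1, 0.2, -0.8]
gripper_width: 0.0293
```

```bash
python3 - <<'E'
from h import *
import cv2
f=arm.grab_frame("scene"); cv2.imwrite("pics/s10.png",cv2.resize(f["img"][140:340,370:610,::-1],None,fx=3,fy=3,interpolation=cv2.INTER_CUBIC))
E
```

```text
(no output)
```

View pics/s10.png

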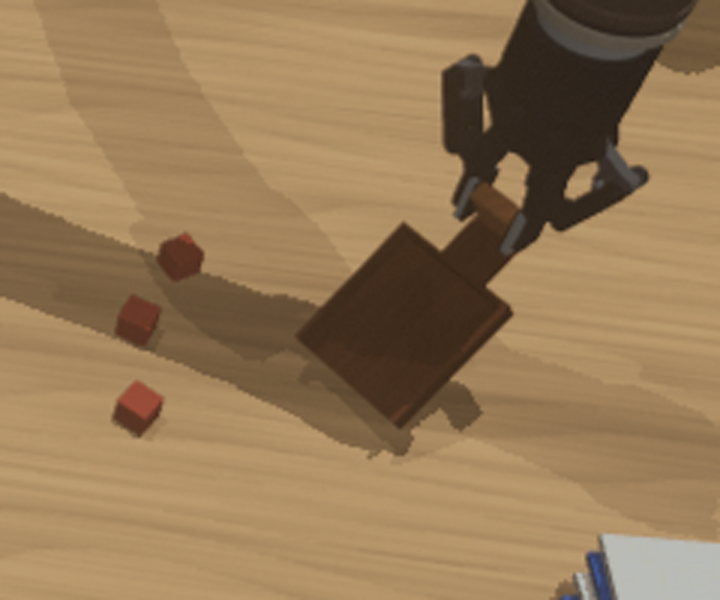

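Request:
jog_arm(
  moves=[
    [[0, 0, 6, 0], [0, 0, 12, 0], [1, 0, 16, 0], [3, 0, 20, 0], [6, 0, 24, 0], [9, 0, 28, 0]],
  ],
)

```text
clock: 16.2
tool_pos: [0.4427, 0.3805, 0.0927]
eef_rot: [0.371, 0.929, 0.001, 0.0]
ft_force: [-2.9, 2.0, 5.4]
gripper_width: 0.0291
```

```bash
python3 - <<'E'
from h import *
import cv2
f=arm.grab_frame("scene"); cv2.imwrite("pics/s11.png",cv2.resize(f["img"][140:340,370:610,::-1],None,fx=3,fy=3,interpolation=cv2.INTER_CUBIC))
print(arm.read_state()["wrist_torque"])
E
```

```text
[-0.18153673 -0.36362554 -0.08792067]
```

View pics/s11.png

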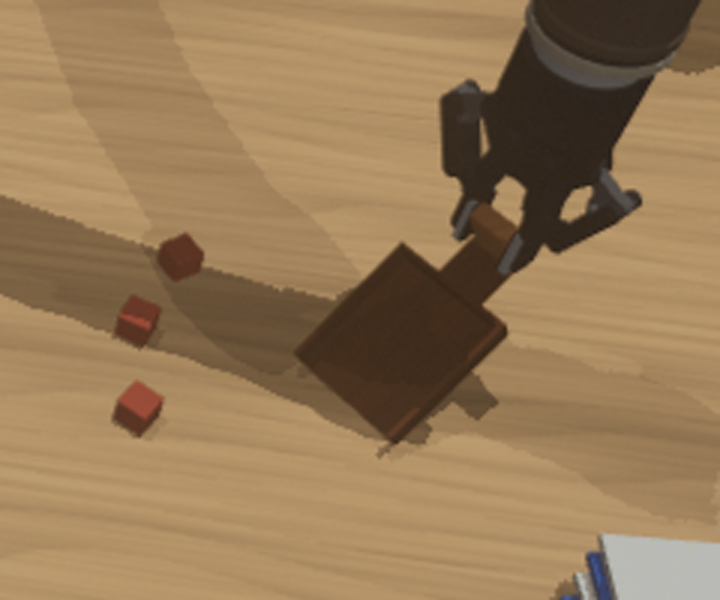

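Contact is about 7 N and the tray is pivoting in the pads as expected. I'll continue down along the arc.

Request:
jog_arm(
  moves=[
    [[4, 0, 5, 0], [8, 0, 10, 0], [12, 0, 15, 0], [15, 0, 20, 0], [19, 0, 25, 0], [22, 0, 30, 0], [25, 0, 35, 0], [27, 0, 40, 0], [27, 0, 40, 0]],
  ],
)

```text
clock: 17.0
tool_pos: [0.423, 0.3982, 0.0511]
eef_rot: [0.371, 0.929, -0.0, -0.0]
ft_force: [-0.4, 1.2, 2.7]
gripper_width: 0.0292
```

Request:
jog_arm(
  moves=[
    [[3, 0, 4, 0], [5, 0, 9, 0], [7, 0, 13, 0], [8, 0, 17, 0], [9, 0, 20, 0], [9, 0, 20, 0]],
  ],
)

```text
clock: 17.5
tool_pos: [0.4166, 0.4042, 0.0313]
eef_rot: [0.371, 0.929, -0.0, -0.0]
ft_force: [-0.1, 0.4, 2.1]
gripper_width: 0.0292
```

```bash
python3 - <<'E'
from h import *
import cv2
f=arm.grab_frame("scene"); cv2.imwrite("pics/s12.png",cv2.resize(f["img"][140:340,370:610,::-1],None,fx=3,fy=3,interpolation=cv2.INTER_CUBIC))
print(arm.read_state()["wrist_torque"])
E
```

```text
[ 0.03487523 -0.07427286 -0.03354084]
```

View pics/s12.png

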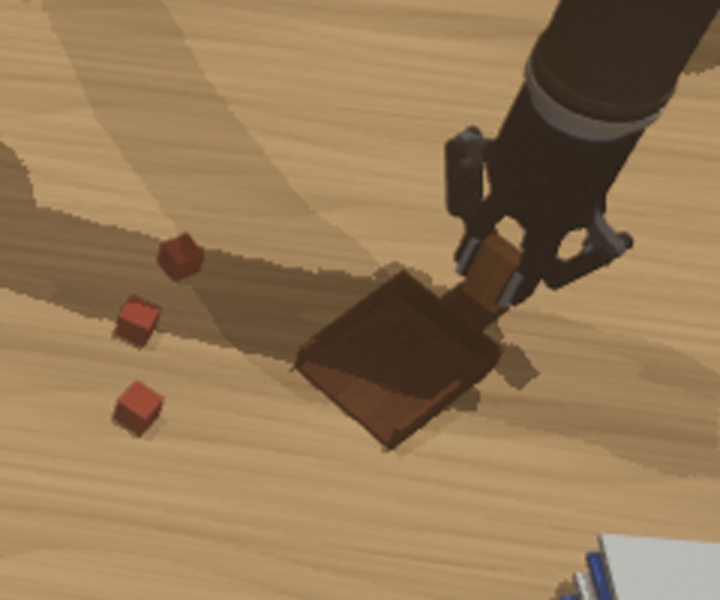

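Request:
jog_arm(
  moves=[
    [[1, 0, 2, 0], [1, 0, 4, 0], [1, 0, 6, 0], [1, 0, 6, 0]],
  ],
)

```text
clock: 17.88
tool_pos: [0.4163, 0.405, 0.0258]
eef_rot: [0.371, 0.929, 0.0, -0.0]
ft_force: [-0.8, 0.4, 2.3]
gripper_width: 0.0293
```

Request:
jog_arm(
  moves=[
    [[0, 0, 1, 0], [0, 0, 2, 0], [0, 0, 2, 0]],
  ],
)

```text
clock: 18.13
tool_pos: [0.4163, 0.4049, 0.0239]
eef_rot: [0.371, 0.929, 0.0, -0.0]
ft_force: [-0.8, 0.5, 1.8]
gripper_width: 0.0295
```

Request:
jog_arm(
  moves=[
    [[0, 0, 1, 0], [0, 0, 2, 0], [0, 0, 2, 0]],
  ],
)

```text
clock: 18.38
tool_pos: [0.4164, 0.4049, 0.0219]
eef_rot: [0.371, 0.929, -0.0, 0.0]
ft_force: [-0.6, 1.3, 3.2]
gripper_width: 0.0292
```

Request:
jog_arm(
  moves=[
    [[0, 0, 1, 0], [0, 0, 2, 0], [0, 0, 2, 0]],
  ],
)

```text
clock: 18.63
tool_pos: [0.4164, 0.4048, 0.0198]
eef_rot: [0.371, 0.929, -0.0, 0.0]
ft_force: [-1.0, 0.2, 1.7]
gripper_width: 0.0296
```

```bash
python3 - <<'E'
from h import *
import cv2
f=arm.grab_frame("scene"); cv2.imwrite("pics/s13.png",cv2.resize(f["img"][190:310,440:580,::-1],None,fx=5,fy=5,interpolation=cv2.INTER_CUBIC))
print(arm.read_state()["wrist_torque"])
E
```

```text
[ 0.02111966 -0.14563017  0.05298646]
```

View pics/s13.png

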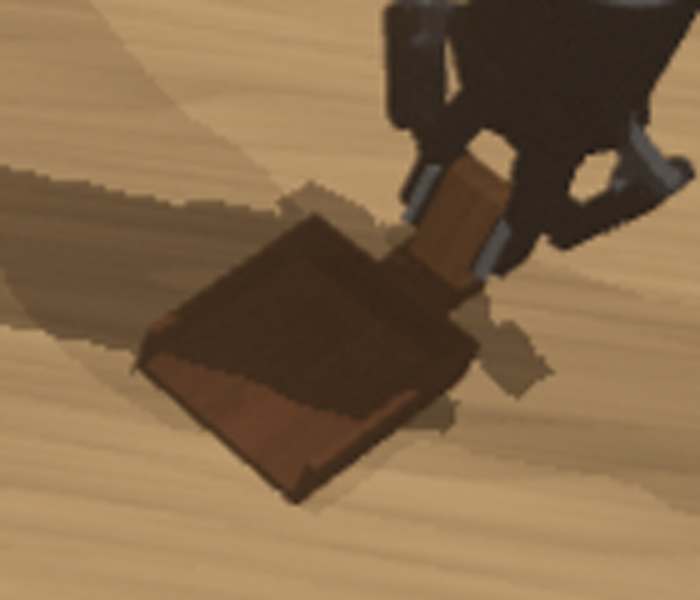

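Request:
jog_arm(
  moves=[
    [[0, 0, 1.5, 0], [0, 0, 3, 0], [0, 0, 4, 0], [0, 0, 4, 0]],
  ],
)

```text
clock: 19.02
tool_pos: [0.4165, 0.405, 0.019]
eef_rot: [0.371, 0.928, -0.0, 0.001]
ft_force: [-7.9, -8.9, 35.4]
gripper_width: 0.0292
```

Request:
jog_arm(
  moves=[
    [[0, 0, 1, 0], [0, 0, 2, 0], [0, 0, 3, 0], [0, 0, 3, 0]],
  ],
)

```text
clock: 19.35
tool_pos: [0.4167, 0.4054, 0.0185]
eef_rot: [0.372, 0.928, 0.0, 0.002]
ft_force: [-11.3, -14.6, 58.0]
gripper_width: 0.0294
```

That second step pressed too hard, 58 N at the wrist, because I sent it without waiting for the first reading. I'll back off at once.

Request:
jog_arm(
  moves=[
    [[0, 0, -6, 0], [0, 0, -6, 0]],
  ],
)

```text
clock: 19.52
tool_pos: [0.417, 0.4049, 0.0204]
eef_rot: [0.372, 0.928, 0.001, 0.001]
ft_force: [0.4, -0.7, -2.0]
gripper_width: 0.0294
```

```bash
python3 - <<'E'
from h import *
import cv2
f=arm.grab_frame("scene"); cv2.imwrite("pics/s14.png",cv2.resize(f["img"][190:310,440:580,::-1],None,fx=5,fy=5,interpolation=cv2.INTER_CUBIC))
s=arm.read_state();print(s["ft_force"],s["tool_pos"])
E
```

```text
[ 0.21502505  0.76642464 -1.21084332] [0.41677625 0.40453584 0.01932728]
```

View pics/s14.png

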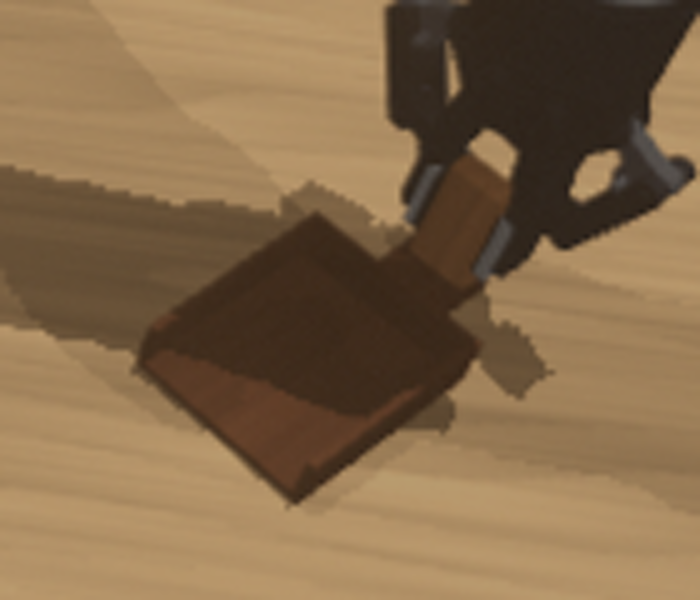

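The tray is flat on the bench to within about a millimetre and the force is near zero. I'll release it and rise.

Request:
jog_arm(
  moves=[
    [[0, 0, 0, 0], [0, 0, 0, 0], [0, 0, 0, 0], [0, 0, 0, 0], [0, 0, 0, 0], [0, 0, 0, 0]],
  ],
  grip=-1,
)

```text
clock: 20.07
tool_pos: [0.4163, 0.4049, 0.0188]
eef_rot: [0.371, 0.929, -0.0, -0.0]
ft_force: [0.3, -0.4, -0.7]
gripper_width: 0.0856
```

Request:
jog_arm(
  moves=[
    [[0, 0, -8, 0], [0, 0, -25, 0], [0, 0, -50, 0], [0, 0, -80, 0], [0, 0, -115, 0], [0, 0, -150, 0], [0, 0, -185, 0], [0, 0, -205, 0]],
  ],
)

```text
clock: 20.73
tool_pos: [0.4165, 0.4062, 0.2288]
eef_rot: [0.371, 0.929, 0.002, 0.001]
ft_force: [0.8, 0.9, -0.6]
gripper_width: 0.0854
```

```bash
python3 - <<'E'
from h import *
import cv2
f=arm.grab_frame("scene"); cv2.imwrite("pics/s15.png",f["img"][:,:,::-1])
f=arm.grab_frame("top"); im=f["img"][:,:,::-1]; cv2.imwrite("pics/t15.png",im)
cv2.imwrite("pics/t15d.png",cv2.resize(im[150:330,270:370],None,fx=3.3,fy=3.3,interpolation=cv2.INTER_CUBIC))
D=np.array([.658,-.0433]);c,s=np.cos(.077),np.sin(.077)
g=D+[-.115*c,-.115*s];print(g)
d(g[0],g[1],.23,1.648)
E
```

```text
[ 0.54334075 -0.05214625]
move [-407.8 -245.5   -2.6] spin 0.733 | yaw 2.381 len 476.0
```

View pics/s15.png

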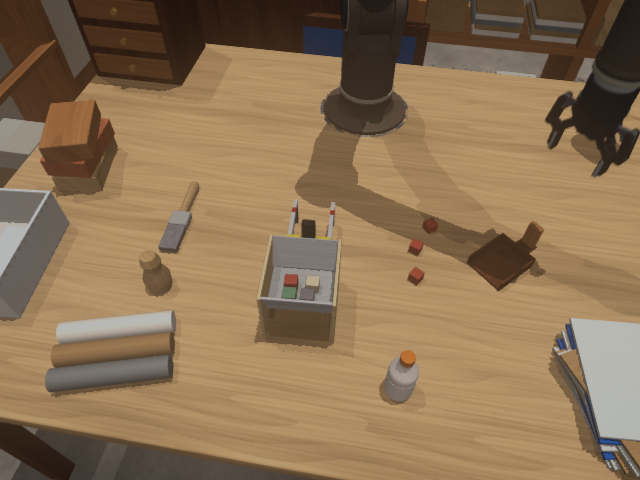

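View pics/t15d.png

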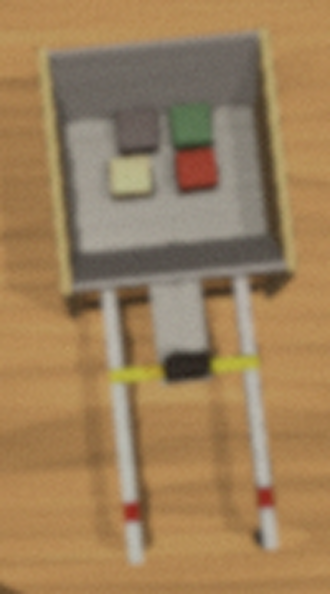

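The scene view shows the tray flat and empty at (505,260), released. The four blanks lie on the shut gate, and the glue (402,375), skittle (155,270) and brush (180,218) are unmoved. Next is the gate post, pinched across y to stay clear of the hopper.

Request:
jog_arm(
  moves=[
    [[-25, -13, 0, -0.08], [-58, -34, 0, -0.16], [-92, -55, 0, -0.24], [-126, -76, 0, -0.32], [-160, -96, 0, -0.4], [-194, -117, 0, -0.48], [-228, -138, 0, -0.56], [-262, -158, 0, -0.64], [-296, -179, 0, -0.72], [-330, -199, 0, -0.8]],
  ],
  grip=-1,
)

```text
clock: 21.67
tool_pos: [0.5178, 0.031, 0.2238]
eef_rot: [-0.022, 1.0, -0.0, -0.0]
ft_force: [1.9, -0.3, -0.8]
gripper_width: 0.0852
```

```bash
python3 -c "
from h import *
d(.5433,-.0521,.20,3.219)"
```

```text
move [-21.9 -84.1  23.9] spin -0.034 | yaw -3.098 len 90.2
```

Request:
jog_arm(
  moves=[
    [[-7, -25, 0, -0.01], [-14, -50, 5, -0.02], [-19, -72, 12, -0.034], [-22, -84, 24, -0.034], [-22, -84, 40, -0.034], [-22, -84, 50, -0.034], [-22, -84, 50, -0.034]],
  ],
)

```text
clock: 22.25
tool_pos: [0.5416, -0.0491, 0.1715]
eef_rot: [-0.037, 0.999, 0.001, -0.002]
ft_force: [-0.6, 0.7, -0.6]
gripper_width: 0.0854
```

```bash
python3 - <<'E'
from h import *
import cv2
f=arm.grab_frame("wrist"); cv2.imwrite("pics/w16.png",f["img"][:,:,::-1])
c,s=np.cos(.077),np.sin(.077);L=np.array([(-122,13,125),(-122,-13,125),(-108,13,125),(-108,-13,125)])/1000
print(proj(f,L@np.array([[c,-s,0],[s,c,0],[0,0,1]]).T+[.658,-.0433,0]).round())
d(.5433,-.0521,.088,3.219)
E
```

```text
[[332. 256.]
 [286. 256.]
 [332. 279.]
 [287. 279.]]
move [-0.9 -3.6 84.9] spin -0.003 | yaw -3.067 len 84.9
```

View pics/w16.png

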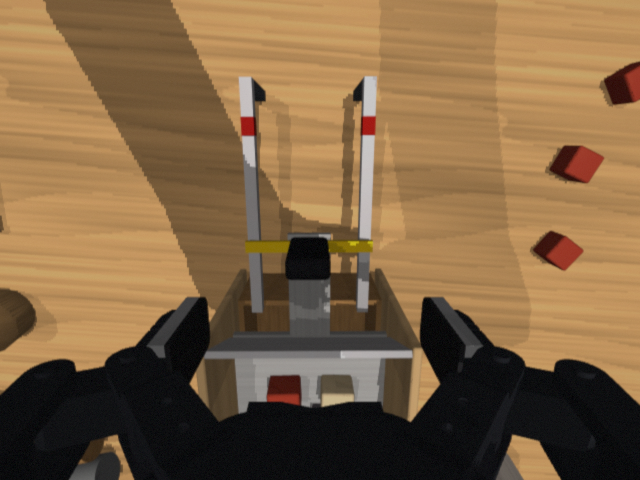

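The wrist view puts the post top at (286–330, 257–279), against a prediction of (286–332, 256–279). I'll descend.

Request:
jog_arm(
  moves=[
    [[0, -1, 15, 0], [-1, -2, 35, 0], [-1, -3, 55, 0], [-1, -3, 70, 0], [-1, -3, 80, 0], [-1, -3, 84, 0], [-1, -3, 84, 0]],
  ],
)

```text
clock: 22.88
tool_pos: [0.5446, -0.052, 0.0899]
eef_rot: [-0.037, 0.999, 0.0, -0.0]
ft_force: [-0.1, 1.2, 0.1]
gripper_width: 0.0854
```

Request:
jog_arm(
  moves=[
    [[0, 0, 0, 0], [0, 0, 0, 0], [0, 0, 0, 0], [0, 0, 0, 0], [0, 0, 0, 0], [0, 0, 0, 0], [0, 0, 0, 0], [0, 0, 0, 0]],
  ],
  grip=1,
)

```text
clock: 23.55
tool_pos: [0.5449, -0.053, 0.0906]
eef_rot: [-0.036, 0.999, -0.0, 0.0]
ft_force: [-0.9, -2.0, 5.9]
gripper_width: 0.0251
```

```bash
python3 - <<'E'
from h import *
print(arm.read_state()["tool_pos"],yaw()[0])
E
```

```text
[ 0.54487951 -0.05297545  0.09064489] -3.0685993559299867
```

Request:
jog_arm(
  moves=[
    [[3, 0, 0, 0], [9, 0, 0, 0], [17, 0, 0, 0], [26, 0, 0, 0], [36, 0, 0, 0], [46, 0, 0, 0], [56, 0, 0, 0], [65, 0, 0, 0], [73, 0, 0, 0], [77, 0, 0, 0]],
  ],
)

```text
clock: 24.38
tool_pos: [0.4698, -0.0588, 0.0907]
eef_rot: [-0.036, 0.999, -0.0, 0.003]
ft_force: [10.4, -0.9, -6.3]
gripper_width: 0.0253
```

Request:
jog_arm(
  moves=[
    [[1, 0, 0, 0], [1, 0, 0, 0]],
  ],
)

```text
clock: 24.55
tool_pos: [0.4691, -0.0588, 0.0907]
eef_rot: [-0.036, 0.999, 0.0, 0.003]
ft_force: [9.6, -1.1, -3.9]
gripper_width: 0.0252
```

```bash
python3 - <<'E'
from h import *
import cv2
f=arm.grab_frame("scene"); im=f["img"][:,:,::-1]; cv2.imwrite("pics/s17.png",cv2.resize(im[170:340,240:360],None,fx=4,fy=4)[:600])
cv2.imwrite("pics/s17b.png",cv2.resize(im[190:250,275:355],None,fx=9,fy=9,interpolation=cv2.INTER_CUBIC))
f=arm.grab_frame("wrist"); cv2.imwrite("pics/w17.png",f["img"][:,:,::-1])
np.savez("w17.npz",R=f["R"],t=f["t"],K=f["intrinsics"])
print(arm.read_state()["tool_pos"],yaw()[0])
E
```

```text
[ 0.4693304  -0.05885407  0.09068122] -3.0687990285782933
```

View pics/s17.png

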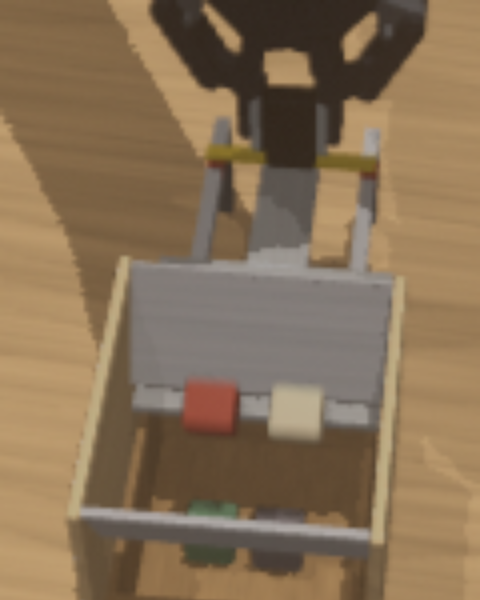

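View pics/s17b.png

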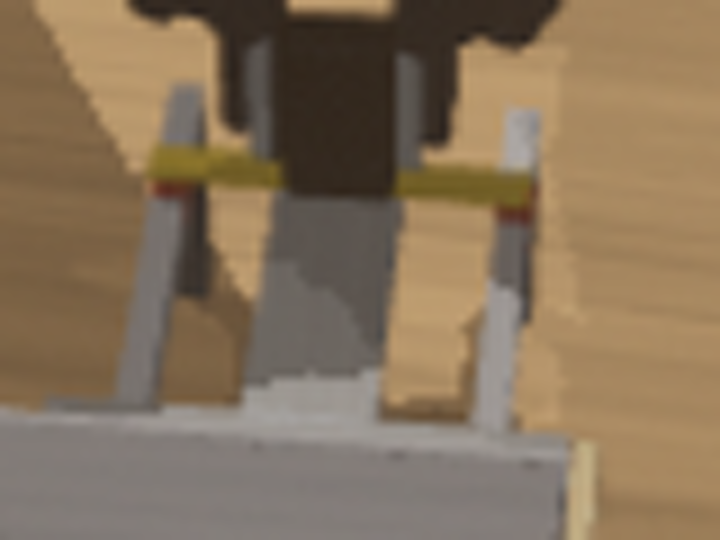

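View pics/w17.png

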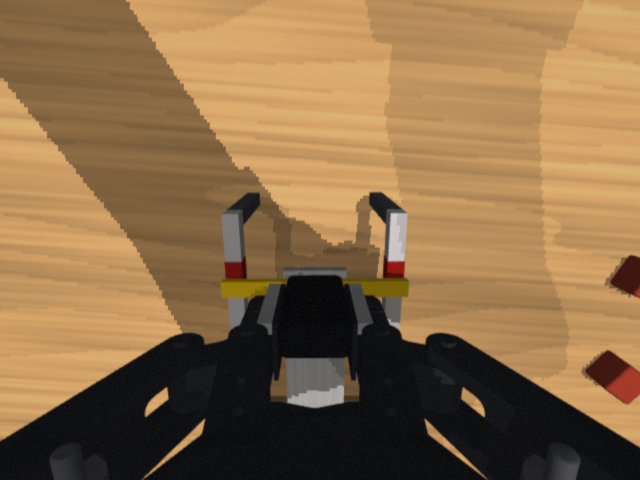

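Request:
jog_arm(
  moves=[
    [[2, 0, 0, 0], [4, 0, 0, 0], [4, 0, 0, 0]],
  ],
)

```text
clock: 24.9
tool_pos: [0.4654, -0.0591, 0.0907]
eef_rot: [-0.036, 0.999, 0.0, 0.003]
ft_force: [10.5, -2.6, -4.4]
gripper_width: 0.025
```

```bash
cat > look.py <<'E'
from h import *
import cv2,sys
n=sys.argv[1]
f=arm.grab_frame("scene"); im=f["img"][:,:,::-1]
a=cv2.resize(im[170:320,240:360],None,fx=4,fy=4); b=cv2.resize(im[190:240,285:335],None,fx=6,fy=6,interpolation=cv2.INTER_CUBIC)
w=arm.grab_frame("wrist")["img"][180:350,200:430,::-1]; w=cv2.resize(w,None,fx=1.3,fy=1.3)
C=np.zeros((600,800,3),np.uint8); C[:600,:480]=a; C[:300,490:790]=b; C[310:310+w.shape[0],490:490+w.shape[1]]=w
cv2.imwrite(f"pics/{n}.png",C)
s=arm.read_state();p=s["tool_pos"];print(s["clock"],p,s["ft_force"],s["gripper_width"],"moved",np.hypot(*(p[:2]-[.5449,-.0530])))
E
python3 look.py l18
```

```text
25.0 [ 0.46552321 -0.059114    0.09069214] [ 9.67365625 -1.81950752 -4.10775014] 0.024784948315018575 moved 0.07961190373295689
```

View pics/l18.png

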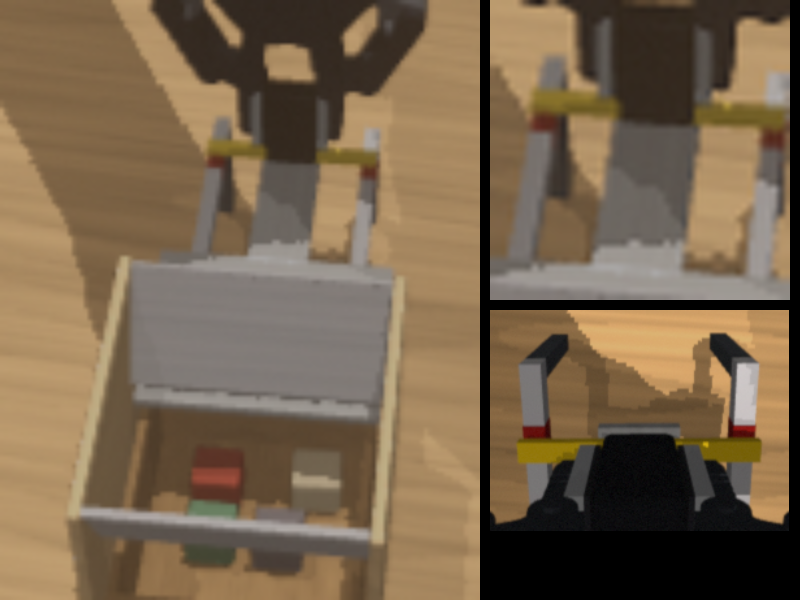

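All four blanks are in the carton. I'll check the pointer against the mark by triangulating both in the scene and wrist views.

```bash
python3 - <<'E'
from h import *
import cv2
f=arm.grab_frame("scene"); cv2.imwrite("pics/s19.png",cv2.resize(f["img"][195:225,285:345,::-1],None,fx=12,fy=12,interpolation=cv2.INTER_CUBIC))
g=arm.grab_frame("wrist"); cv2.imwrite("pics/w19.png",cv2.resize(g["img"][240:320,210:420,::-1],None,fx=3.8,fy=3.8,interpolation=cv2.INTER_CUBIC))
c,s=np.cos(.077),np.sin(.077);R=np.array([[c,-s,0],[s,c,0],[0,0,1]])
for x in (-.189,-.195,-.201):
  L=np.array([(x,.04,.068),(x,-.04,.068),(x,.03,.078),(x,-.03,.078)])@R.T+[.658,-.0433,0]
  print(x,((proj(f,L)-[285,195])*12).round(0).tolist(),((proj(g,L)-[210,240])*3.8).round(0).tolist())
E
```

```text
-0.189 [[561.0, 230.0], [103.0, 196.0], [505.0, 187.0], [158.0, 161.0]] [[708.0, 183.0], [104.0, 185.0], [646.0, 216.0], [167.0, 217.0]]
-0.195 [[564.0, 204.0], [107.0, 170.0], [508.0, 161.0], [162.0, 136.0]] [[711.0, 141.0], [101.0, 143.0], [648.0, 172.0], [165.0, 173.0]]
-0.201 [[567.0, 179.0], [111.0, 145.0], [511.0, 136.0], [166.0, 110.0]] [[713.0, 98.0], [98.0, 100.0], [650.0, 126.0], [162.0, 128.0]]
```

View pics/s19.png

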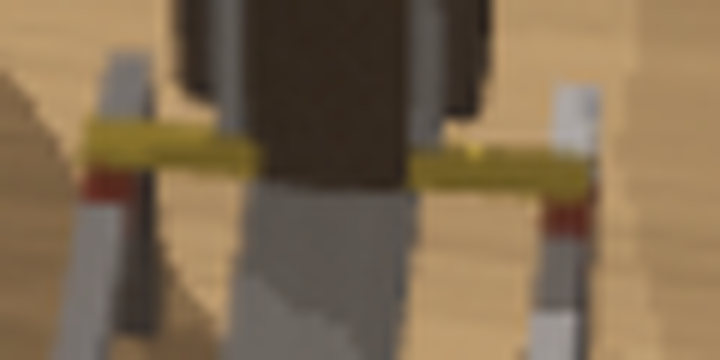

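View pics/w19.png

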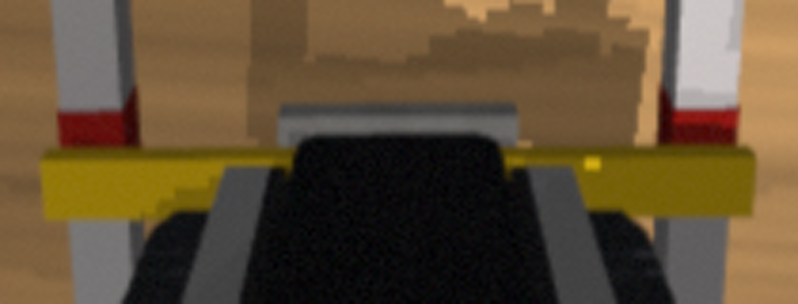

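Request:
jog_arm(
  moves=[
    [[0.5, 0, 0, 0], [0.5, 0, 0, 0], [0.5, 0, 0, 0], [0.5, 0, 0, 0], [0.5, 0, 0, 0], [0.5, 0, 0, 0], [0.5, 0, 0, 0], [0.5, 0, 0, 0]],
  ],
)

```text
clock: 25.77
tool_pos: [0.4651, -0.0591, 0.0907]
eef_rot: [-0.036, 0.999, 0.0, 0.003]
ft_force: [10.2, -2.2, -5.3]
gripper_width: 0.025
```

```bash
python3 look.py l20; python3 - <<'E'
from h import *
import cv2
cv2.imwrite("pics/s21.png",arm.grab_frame("scene")["img"][:,:,::-1])
E
```

```text
25.8667 [ 0.46514555 -0.05914844  0.09069581] [10.05953007 -1.61498495 -5.00666637] 0.025264395739016447 moved 0.07999109452656786
```

View pics/l20.png

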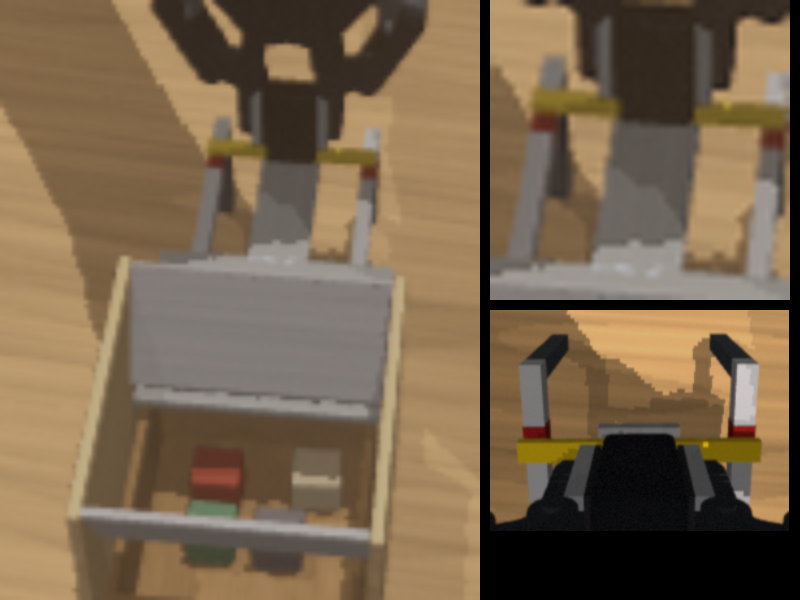

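View pics/s21.png

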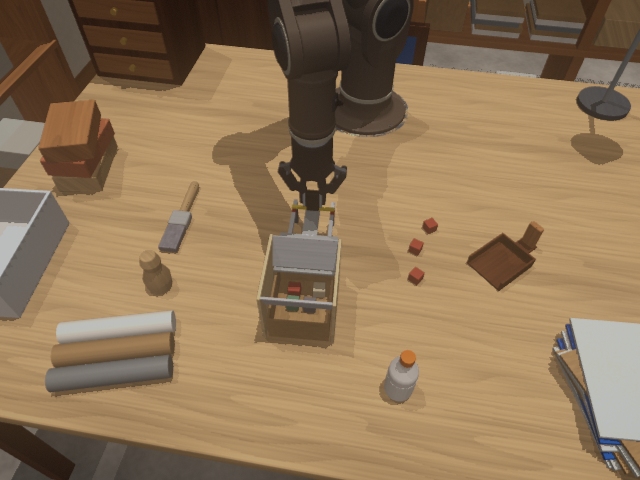

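The gate is held steady 80.0 mm out at about 10 N, with all four blanks in the carton. The tray is flat and empty, and the glue, skittle, brush and decoys are unmoved. I'm handing it in.

```bash
python3 -c "
from rig import arm
print(arm.job_done())"
```

```text
the job is handed in; nothing more can be done
None
```

The job is handed in at about 26 s, with the gate still held at the mark and all four blanks in the carton.

**What I did:**
- The tool cannot pitch, so I rested the tray on the hopper's near rim and loosened the pads, and it tipped by itself to about 37°.
- I gripped the tilted post again and drew the tray back. All four blanks stayed on the shut gate.
- I set the empty tray flat on the bench, close to where it started, and let go.
- I gripped the gate post and pulled the gate out.

**Last checks:**
- **Gate:** the tool moved 80.0 mm from shut and holds steady against about 10 N. Triangulating the pointer from two cameras put it about 0.5 mm short of the mark, before a final 0.5 mm nudge.
- **Blanks and bystanders:** all four blanks are visible in the carton, and the glue, skittle, brush and loose red cubes are where they started.

**What did not go cleanly:**
- While pressing the tray flat, the wrist force briefly reached 58 N. That is under the 120 N limit. It went through the gripped tray, so I don't think it counts as the gripper's body pressing over 40 N, but I can't rule that out.
- My fitted dispenser position and the red bands disagreed by about 1.5 mm, so I judged the pointer against the bands themselves.

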